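# Uncouple the finds dolly's tow tongue and hold it up

## Robot

A 7-joint arm with a two-finger parallel gripper is mounted at the origin on the work surface. World frame = base frame: x ahead of the robot, y to its left, z up, the work surface at z = 0. Lengths are in m, angles in rad, forces in N, time in s.
With the tool pointing down it reaches from about 0.35 to 0.9 m from the base axis. Payload 8.1 kg.
Tool frame: the origin (TCP) lies at the very end of the fingers, on their centre line; the grasp point (between the pads) lies arm.grip_point_offset behind it (arm.grip_point_offset is the distance from the TCP to the grasp point, in m); z points along the fingers, y is the line along which they close (so a half turn about z gives the same grasp; the last joint's range is limited). The gripper opens to 92 mm and grips with 3 to 60 N. Pads are 19 mm wide; open, the fingers measure 130 mm over their backs; the gripper's body (75 mm by 190 mm) begins 47 mm behind the grasp point.
Start: joints at [1.021, 0.434, 0.025, 1.573, -0.012, 1.134, -0.075], TCP at [0.27, -0.564, 0.227] pointing down, gripper open.
Joint ranges: [-2.62, 2.62], [-0.44, 2.09], [-1.27, 1.32], [0.08, 2.57], [-1.32, 4.46], [0.12, 2], [-2.74, 2.74]. Speed limits (rad/s): [2.22, 2.22, 3.01, 3.01, 3.14, 3.14, 3.14].

## Interface

Orientations are given as a rotation vector (axis times angle).
In Python, from cell import arm gives the robot as it stands. The module is installed in compiled form; this text tells all that it offers.
- The arm moves only by the shell command python3 -m creep 'ROWS' [OPENING] [FORCE]. ROWS is JSON, a list of rows, each a list of 6 numbers: the shift along the tool's x, y, z scaled (see below), then the turn, a rotation vector about the tool's x, y, z scaled (see below). A call has 1 to 20 rows; each row shifts and turns the commanded pose from where the row before left it, along the tool's axes as they then stand; what a row does not reach is not made up. The controller multiplies each number of a shift by 0.4 m and each number of a turn by 120 degrees. A row lasts 1/12 s, in which the tool goes at most 41.7 mm and 7.16 degrees, less where a joint would pass 70% of its speed; a pose out of reach is approached as far as the arm can. A call with a number of a shift or a turn outside -1 to 1 is refused whole. A call with a gripper value outside its range is refused whole. OPENING is the closure, from -1 (fully open) to 1 (shut), set as the call begins (- or left out, the last holds). The fingers move at their own pace and stop on an object; FORCE is the grip in N (left out, the last holds). Time passes only in rows, so rows that do not move let the fingers close. It gives the time, the measured TCP pose, the force, the opening and the grip force at its end, in the units of the state.
- arm.observe(): the state, without advancing time (a new reading comes with each control period).
- arm.get_image(name): name is "scene" or "top" or "wrist"; returns a dict with "frame" (400x640x3 uint8, red, green, blue), "intrinsics" (3x3 intrinsics, pixels), "rvec" (rotation vector, rad) and "tvec" (3), from world to camera coordinates, as OpenCV has them; the wrist camera has in their place "mount" (4x4, takes a point from camera to tool coordinates, whose origin is the TCP and whose axes are the flange's). Camera axes: x right, y down, z forward; pixel columns grow to the right and rows downward; lengths in m; the calibration is good to about 2 mm. A picture is of the moment at which its call begins: read the wrist's pose just before it. There is no depth.
- arm.sign_off(): hands the job in; it is judged then, once.
The state is a dict: "clock": time; "joints": joint angles; "dq": joint speeds; "joint_efforts": joint torques, N m; "position": TCP position; "ee_rot": TCP orientation; "force": force on the tool from outside, world axes, zero at the start; "ft_torque": the same for the moment, N m; "width": opening from 0.0 (shut) to 1.0 (fully open); "gripper_force": force on a finger pad.
Only numpy, scipy, OpenCV 4.12 (cv2) and the standard library are available. Lean on these libraries where they do the work, as an engineer would, in place of code of your own. Each camera call takes 0.05 s, during which the arm holds its last target. There are 200 camera calls.

## Task

The finds dolly is parked with its tow tongue latched onto the ball. Gently grip the brittle orange latch tab, pull it sideways away from the coupler against its spring, then lift the tongue off the ball and finish still holding it up, the coupler steady about 80 mm above its coupled height. Leave the jar, the spanner and the bowl where they are.

Things in the scene. Friction and masses are not known exactly. Their poses are not given: they have to be found in the camera images.
- dock: Fixed plywood board, 300 mm (x) by 670 mm (y), 18 mm thick, with the ball mount and, from y = -245 to -545 mm, a small dolly with a grey crate (top 187 mm above the table). Origin on the table right below the ball; the board spans y = +110 to -560 mm. z is up, +x is the way the latch is pulled. For contact forces it includes tongue and latch.
- tongue (a joint): Hinge of the blue tow tongue on the dolly, rad: 0 = coupled, level; grows to 0.8 as the coupler rises. Axis parallel to the dock's x through tongue_hinge, 220 mm from the ball towards the dock's -y. Tongue and coupler weigh about 0.6 kg and fall back if let go. Latched, it has only about 2 mm of play.
- latch (a joint): Slide of the latch on the coupler, m, along the dock's +x: 0 = latched (the spring returns it), end stop at 0.016. Its bolt is clear of the ball from about 0.008; pull it to 0.012 or more. Spring: 3.5 N to start, 9 N at the stop. Once the coupler is off the ball the latch may be anywhere.
- tab_grip (a point): Grip point in the middle of the upright orange tab: 12 mm thick along the dock's x, 34 mm wide along y, free for 20 mm above and 29 mm below this point, which is 145 mm above the table when coupled. Axes as the dock's; tilts with the tongue. Moves with the latch, carries the tongue when lifted. Brittle: cracks at 120 N (both pads' forces added); a grip of 40 N is safe.
- coupler (a point): Centre of the coupler's socket at the tongue's end, grey steel housing 72 mm (dock x) by 68 mm (dock y), its top 26 mm above this point. Coincides with the ball's centre when coupled.
- ball (a point): Centre of the fixed steel ball, 90 mm above the table.
- tongue_hinge (a point): Point on the tongue's hinge axis at the dolly, 90 mm above the table, fixed.
- jar: Amber jar with a black lid, 48 mm across, 62 mm high, standing on the board; origin under its centre. Leave alone.
- spanner: Steel spanner, 130 mm long, lying on the board; leave alone.
- bowl: Terracotta bowl, 110 mm across the rim, 60 mm high, on the table; leave alone.

How it is judged:
By the outcome, as a careful person would: the job done as asked, in the order asked, and still so for the second after the job is handed in, while the arm keeps its last pose, push and grip.
It also fails if it takes over 32 s, if anything falls off the work surface, if the arm or the gripper's body presses on something with over 40 N, if the wrist force passes 120 N, or if a joint passes its speed limit or range.

## Working session

There is one attempt and no reset: what is moved stays moved. The work goes in short steps, Python scripts to look and compute and a shell command to move; the robot and the scene stay as the last step left them, time stands still between calls to the robot, and variables do not carry over. Pictures are saved under pics/ and viewed, at most 10 in all, crops included, and the job is handed in when it is done.

```bash
mkdir -p pics; python3 - <<'E'
from cell import arm
import cv2
s=arm.observe();print({k:s[k] for k in ('clock','position','ee_rot','force','width','gripper_force')},arm.grip_point_offset)
for n in('scene','top','wrist'):
    d=arm.get_image(n);cv2.imwrite(f'pics/{n}0.png',d['frame'][...,::-1])
    print(n,{k:v for k,v in d.items() if k!='frame'})
E
```

```text
{'clock': 0.0, 'position': array([ 0.2697765 , -0.56322406,  0.225969  ]), 'ee_rot': array([-3.06212522e+00, -6.95543065e-01,  7.43366764e-04]), 'force': array([0.47081009, 0.06334462, 1.21766936]), 'width': 1.0052316397066248, 'gripper_force': 0.0} 0.0188
scene {'intrinsics': array([[456.23603314,   0.        , 315.54602401],
       [  0.        , 456.23603314, 201.58865316],
       [  0.        ,   0.        ,   1.        ]]), 'rvec': array([ 1.82623127,  1.42027353, -0.70115542]), 'tvec': array([-0.33473183, -0.23412411,  1.66876349])}
top {'intrinsics': array([[421.40254179,   0.        , 318.23558639],
       [  0.        , 421.40254179, 202.45061491],
       [  0.        ,   0.        ,   1.        ]]), 'rvec': array([ 2.05472604, -2.17758834,  0.22794644]), 'tvec': array([0.20879961, 0.57305385, 1.03056105])}
wrist {'intrinsics': array([[308.76755405,   0.        , 324.18554887],
       [  0.        , 308.76755405, 203.35572955],
       [  0.        ,   0.        ,   1.        ]]), 'mount': array([[-1.63381444e-03, -9.67992801e-01, -2.50972643e-01,
         6.72796086e-02],
       [ 9.99998321e-01, -1.37339000e-03, -1.21280177e-03,
         1.53890246e-03],
       [ 8.29300065e-04, -2.50974203e-01,  9.67993420e-01,
        -1.57617608e-01],
       [ 0.00000000e+00,  0.00000000e+00,  0.00000000e+00,
         1.00000000e+00]])}
```

View pics/top0.png

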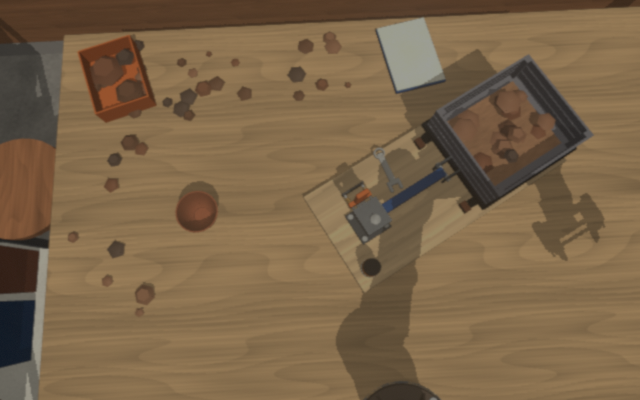

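View pics/scene0.png

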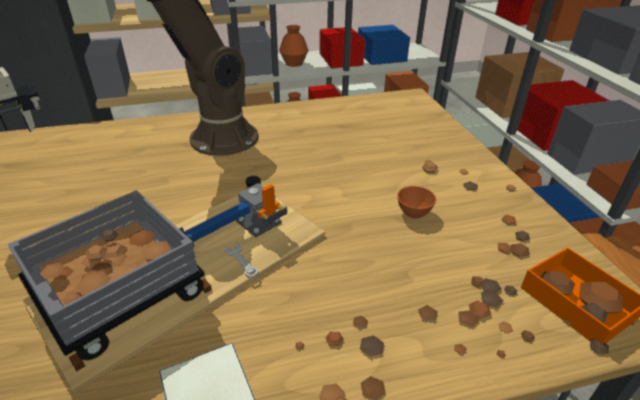

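Top view: board with coupler near (368,218), tab near (358,198), jar at (371,267), spanner at (387,168), bowl at (197,210). The scene view shows the tab at about (268,200). I'll enlarge both.

```bash
python3 - <<'E'
import cv2,numpy as np
a=cv2.imread('pics/top0.png')[140:290,300:460];b=cv2.imread('pics/scene0.png')[160:310,170:330]
r=lambda i:cv2.resize(i,None,fx=5,fy=5,interpolation=cv2.INTER_CUBIC)
a=r(a)[:600];b=r(b)
for i,(im,ox,oy) in enumerate(((a,300,140),(b,170,160))):
    im=im[:600]
    for k in range(0,160,20):
        cv2.putText(im,str(ox+k),(k*5,10),0,.4,(255,255,255),1);cv2.line(im,(k*5,0),(k*5,600),(255,255,255),1) if 0 else None
        cv2.putText(im,str(oy+k),(0,k*5+5),0,.4,(255,255,255),1)
    cv2.imwrite(f'pics/c{i}.png',im)
E
```

```text
(no output)
```

View pics/c0.png

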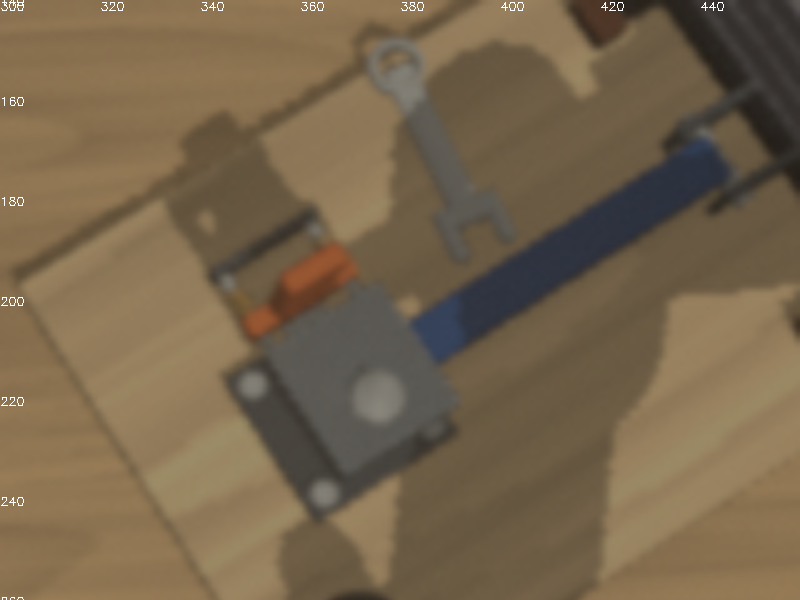

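View pics/c1.png

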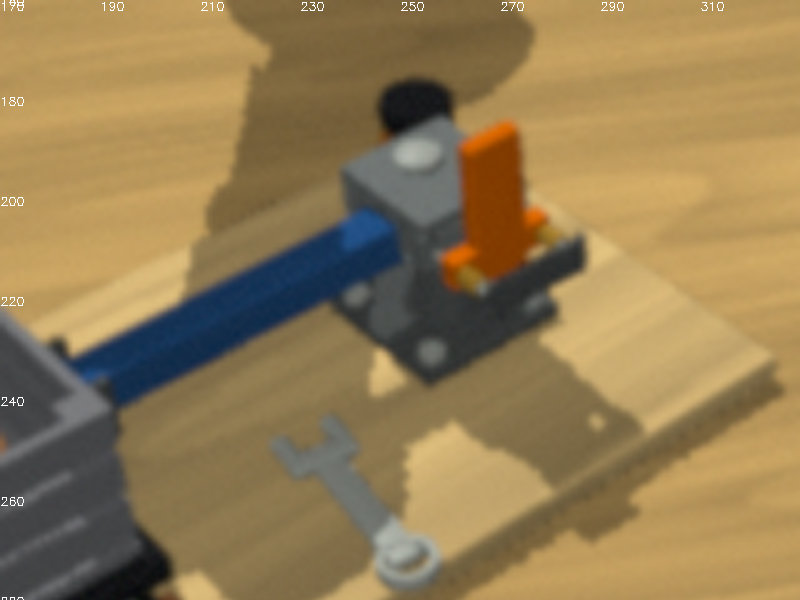

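```bash
cat >h.py <<'E'
import numpy as np,cv2
from cell import arm
from scipy.optimize import least_squares
from scipy.spatial.transform import Rotation as R
def dockpts(p,q): # q dock mm -> world m
    c,s=np.cos(p[2]),np.sin(p[2]);q=np.asarray(q,float)/1000
    return np.c_[p[0]+c*q[:,0]-s*q[:,1],p[1]+s*q[:,0]+c*q[:,1],q[:,2]]
def proj(d,P):
    return cv2.projectPoints(np.asarray(P,float),d['rvec'],d['tvec'],d['intrinsics'],None)[0][:,0]
def wristcal(s,d):
    T=np.eye(4);T[:3,:3]=R.from_rotvec(s['ee_rot']).as_matrix();T[:3,3]=s['position']
    M=np.linalg.inv(T@d['mount']);return dict(d,rvec=cv2.Rodrigues(M[:3,:3])[0],tvec=M[:3,3])
E
python3 - <<'E'
from h import *
T=arm.get_image('top');S=arm.get_image('scene')
tq=[(150,110,18),(-150,110,18),(36,34,116),(-36,-34,116),(36,-34,116),(-36,34,116)]
tp=np.array([(303.6,195.6),(364.5,292),(353,209),(391.4,220),(375,196.6),(370,234.6)])
sq=[(150,110,18),(36,-34,116),(-36,-34,116)]
sp=np.array([(324.6,231.4),(255.2,204.8),(238.6,193.8)])
sgt=[(6,17),(6,-17)]
tt=np.array([(356.6,196),(367.4,188.6)])
sgs=[(-6,17),(6,17),(-6,-17),(6,-17)]
ts=np.array([(272.6,184.5),(274.3,186.5),(262,190),(263.5,192)])
tab=lambda p,g:[(p[3]*1000+a,p[4]*1000+b,165) for a,b in g]
def f(p): return np.r_[proj(T,dockpts(p,tq))-tp,proj(S,dockpts(p,sq))-sp,proj(T,dockpts(p,tab(p,sgt)))-tt,proj(S,dockpts(p,tab(p,sgs)))-ts].ravel()
r=least_squares(f,[.45,-.15,.5,.05,0],loss='soft_l1')
print(r.x);print(r.fun.reshape(-1,2).round(1))
p=r.x;np.save('p.npy',p)
W=dockpts(p,[(p[3]*1000,p[4]*1000,145),(0,0,90),(0,-220,90)]);print(W)
s=arm.observe();Rm=R.from_rotvec(s['ee_rot']).as_matrix();print(Rm.round(3),s['position'])
for n,d in(('t',T),('s',S)):
    im=d['frame'][...,::-1].copy()
    tb=[(p[3]*1000+a,p[4]*1000+b,z) for a,b in((6,17),(6,-17),(-6,-17),(-6,17)) for z in(165,116)]
    im=cv2.resize(im,None,fx=5,fy=5,interpolation=cv2.INTER_CUBIC)
    for q,c in((tb,(255,255,0)),(tq,(0,255,0)),([(0,-220,90)],(0,0,255))):
        for u in proj(d,dockpts(p,q)): cv2.circle(im,tuple(int(v) for v in u*5+2),3,c,-1)
    cv2.imwrite(f'pics/o{n}.png',im[800:1300,1500:1900] if n=='t' else im[850:1350,1200:1600])
a=cv2.hconcat([cv2.imread('pics/ot.png'),cv2.imread('pics/os.png')]);cv2.imwrite('pics/o.png',a)
E
```

```text
[ 5.34745676e-01  4.63781438e-02  5.00931822e-01  5.33207633e-02
 -3.59113281e-04]
[[-0.8  0.2]
 [-0.5  0.3]
 [-0.4  0.5]
 [ 0.8 -0.4]
 [ 0.8 -1.5]
 [-1.2 -0.2]
 [ 0.7 -0.6]
 [-1.3  0.2]
 [-1.3 -1. ]
 [-1.5 -2.6]
 [-0.2 -2.7]
 [-1.2 -1.2]
 [ 0.1 -1.2]
 [-1.4 -1.4]
 [ 0.1 -1.4]]
[[ 0.58168767  0.07167008  0.145     ]
 [ 0.53474568  0.04637814  0.09      ]
 [ 0.64039915 -0.14659165  0.09      ]]
[[ 0.902  0.432 -0.   ]
 [ 0.432 -0.902  0.001]
 [-0.    -0.001 -1.   ]] [ 0.26990718 -0.56347955  0.2263592 ]
```

View pics/o.png

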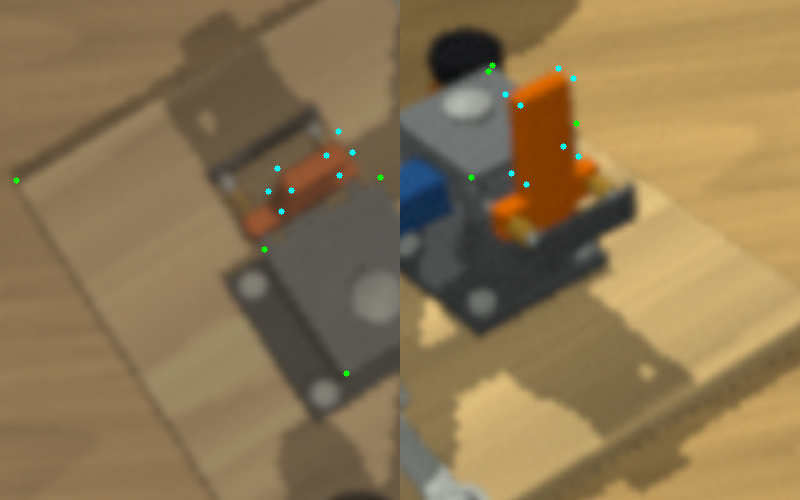

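The overlay shows the model's tab about 5 mm too far out along +x (picture tab top face around (310,168) in the left half, model slightly up-left), otherwise the dock fits to about 1 px. I'll use the wrist camera to refine it from above.

```bash
python3 -m creep '[[0.069,-0.055,-0.0055,0,0,0],[0.069,-0.055,-0.0055,0,0,0],[0.069,-0.055,-0.0055,0,0,0],[0.069,-0.055,-0.0055,0,0,0],[0.069,-0.055,-0.0055,0,0,0],[0.069,-0.055,-0.0055,0,0,0],[0.069,-0.055,-0.0055,0,0,0],[0.069,-0.055,-0.0055,0,0,0],[0.069,-0.055,-0.0055,0,0,0],[0.069,-0.055,-0.0055,0,0,0],[0.069,-0.055,-0.0055,0,0,0],[0.069,-0.055,-0.0055,0,0,0],[0.069,-0.055,-0.0055,0,0,0],[0.069,-0.055,-0.0055,0,0,0],[0.069,-0.055,-0.0055,0,0,0],[0.069,-0.055,-0.0055,0,0,0],[0.069,-0.055,-0.0055,0,0,0],[0.069,-0.055,-0.0055,0,0,0],[0.069,-0.055,-0.0055,0,0,0],[0.069,-0.055,-0.0055,0,0,0]]' -1 40
python3 -m creep '[[0,0,0,0,0,-0.055],[0,0,0,0,0,-0.055],[0,0,0,0,0,-0.055],[0,0,0,0,0,-0.055],[0,0,0,0,0,-0.055],[0,0,0,0,0,-0.055],[0,0,0,0,0,-0.055],[0,0,0,0,0,-0.055],[0,0,0,0,0,-0.055],[0,0,0,0,0,-0.055],[0,0,0,0,0,-0.055],[0,0,0,0,0,-0.055],[0,0,0,0,0,-0.055],[0,0,0,0,0,-0.055],[0,0,0,0,0,-0.006],[0,0,0,0,0,0],[0,0,0,0,0,0]]'
cat >w.py <<'E'
import sys
from h import *
s=arm.observe();d=arm.get_image('wrist');np.savez('w.npz',pos=s['position'],rot=s['ee_rot'])
print(s['clock'],s['position'],R.from_rotvec(s['ee_rot']).as_matrix().round(3),s['joints'].round(2),s['force'])
c=wristcal(s,d);p=np.load('p.npy');im=d['frame'][...,::-1].copy()
q=[(48+a,b,165) for a,b in((6,17),(6,-17),(-6,-17),(-6,17))]+[(36,34,116),(-36,-34,116),(36,-34,116),(-36,34,116)]
cv2.imwrite('pics/'+sys.argv[1],im);print(proj(c,dockpts(p,q)).round(1))
E
python3 w.py w1.png
```

```text
clock: 1.92
position: [0.5782, 0.0732, 0.2708]
ee_rot: [3.063, 0.695, 0.0]
force: [0.7, -0.0, 0.2]
width: 0.998
gripper_force: 0.0
clock: 3.33
position: [0.5777, 0.0715, 0.2706]
ee_rot: [-1.606, -2.7, 0.0]
force: [-0.3, -0.5, 0.3]
width: 0.996
gripper_force: 0.0
3.3333 [0.57774509 0.07148694 0.27061449] [[-0.477  0.879 -0.   ]
 [ 0.879  0.477  0.   ]
 [ 0.    -0.    -1.   ]] [ 0.24  0.41 -0.65  1.58  0.26  1.24  0.05] [-0.31283172 -0.45861907  0.26636779]
[[329.1 183.2]
 [329.2 220.7]
 [315.7 220.8]
 [315.2 183.3]
 [310.4 157.6]
 [243.7 222.3]
 [311.5 222. ]
 [238.9 158. ]]
```

View pics/w1.png

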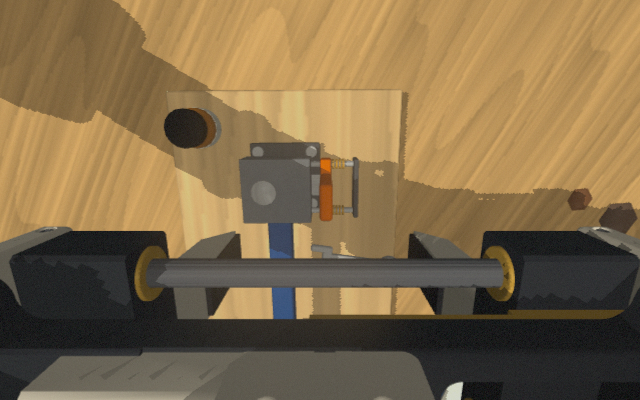

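The wrist view shows the coupler top at u 241–312, v 158–222, and the tab at u≈320–332, v≈185–220; prediction is within a few px. I'll enlarge it for accuracy.

```bash
python3 - <<'E'
import cv2
i=cv2.imread('pics/w1.png')[140:240,230:370];cv2.imwrite('pics/w1c.png',cv2.resize(i,(770,550),interpolation=cv2.INTER_CUBIC))
E
```

```text
(no output)
```

View pics/w1c.png

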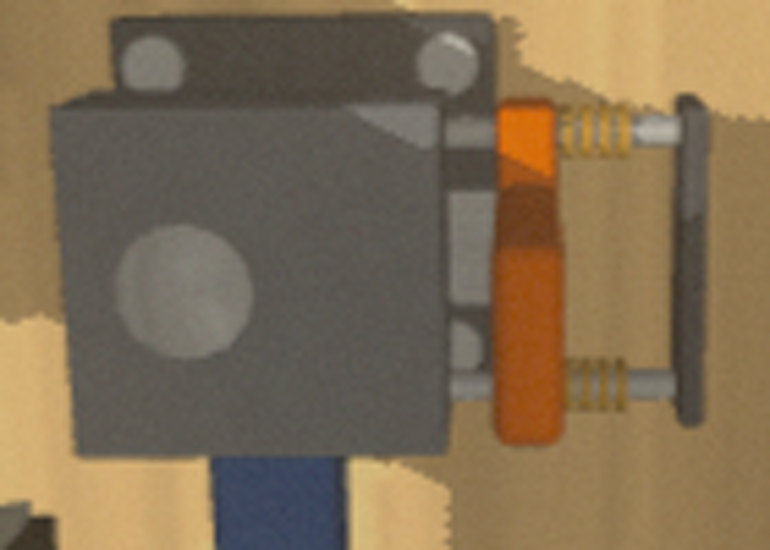

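```bash
python3 -m creep '[[-0.005,0.004,0.04,0,0,0],[0,0,0.044,0,0,0],[0,0,0.044,0,0,0],[0,0,0.044,0,0,0],[0,0,0.044,0,0,0],[0,0,0.044,0,0,0],[0,0,0.044,0,0,0],[0,0,0.044,0,0,0],[0,0,0,0,0,0],[0,0,0,0,0,0]]' 0 40
python3 w.py w2.png
```

```text
clock: 4.22
position: [0.5797, 0.0706, 0.1311]
ee_rot: [-1.602, -2.701, 0.002]
force: [-0.2, 0.3, 1.4]
width: 0.503
gripper_force: 0.0
4.2167 [0.57965634 0.0706054  0.13113038] [[-0.479  0.878 -0.002]
 [ 0.878  0.479 -0.   ]
 [ 0.001 -0.002 -1.   ]] [ 0.2   0.54 -0.6   1.75  0.36  0.97 -0.04] [-0.18190436  0.34991931  1.42071964]
[[331.2 240.4]
 [331.  310.6]
 [304.6 310.6]
 [303.1 240.5]
 [297.8 180.8]
 [184.8 288.7]
 [300.4 288.6]
 [171.  181.1]]
```

View pics/w2.png

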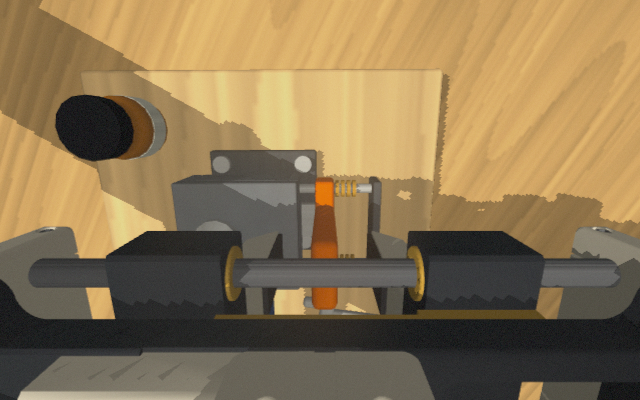

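The tab stands centred between the fingers (u≈325). Lower 4 mm and grip.

```bash
python3 -m creep '[[0,0,0.01,0,0,0],[0,0,0,0,0,0],[0,0,0,0,0,0]]'; python3 -m creep '[[0,0,0,0,0,0],[0,0,0,0,0,0],[0,0,0,0,0,0],[0,0,0,0,0,0],[0,0,0,0,0,0],[0,0,0,0,0,0],[0,0,0,0,0,0],[0,0,0,0,0,0]]' 1 35
```

```text
clock: 4.52
position: [0.5805, 0.0707, 0.1282]
ee_rot: [1.601, 2.702, 0.001]
force: [-0.6, 0.1, -0.2]
width: 0.497
gripper_force: 0.0
clock: 5.18
position: [0.5799, 0.0705, 0.1275]
ee_rot: [-1.601, -2.703, 0.001]
force: [-1.0, -1.8, 1.6]
width: 0.132
gripper_force: 35.0
```

```bash
python3 -m creep '[[0,0.005,0,0,0,0],[0,0.005,0,0,0,0],[0,0.005,0,0,0,0],[0,0.005,0,0,0,0],[0,0.005,0,0,0,0],[0,0.005,0,0,0,0],[0,0.005,0,0,0,0],[0,0,0,0,0,0],[0,0,0,0,0,0],[0,0,0,0,0,0]]'
```

```text
clock: 6.02
position: [0.5913, 0.0768, 0.1273]
ee_rot: [-1.601, -2.702, 0.004]
force: [-7.2, -3.7, 5.3]
width: 0.128
gripper_force: 35.0
```

Latch is at about 13 mm, and the force matches its spring. Slightly more, then a first part of the lift along the arc.

```bash
python3 -m creep '[[0,0.002,0,0,0,0],[0,0,0,0,0,0],[-0.0009,0,-0.005,0,0.0044,0],[-0.0009,0,-0.005,0,0.0044,0],[-0.0018,0,-0.0102,0,0.0089,0],[-0.0018,0,-0.0102,0,0.0089,0],[-0.0018,0,-0.0102,0,0.0089,0],[-0.0018,0,-0.0102,0,0.0089,0],[0,0,0,0,0,0],[0,0,0,0,0,0]]'
```

```text
clock: 6.85
position: [0.5935, 0.0731, 0.1466]
ee_rot: [-1.559, -2.631, -0.068]
force: [-7.9, -2.4, -1.1]
width: 0.126
gripper_force: 35.0
```

```bash
python3 -m creep '[[-0.0018,0,-0.0102,0,0.0089,0],[-0.0018,0,-0.0102,0,0.0089,0],[-0.0018,0,-0.0102,0,0.0089,0],[-0.0018,0,-0.0102,0,0.0089,0],[-0.0018,0,-0.0102,0,0.0089,0],[-0.0018,0,-0.0102,0,0.0089,0],[-0.0018,0,-0.0102,0,0.0089,0],[-0.0018,0,-0.0102,0,0.0089,0],[-0.0018,0,-0.0102,0,0.0089,0],[-0.0018,0,-0.0102,0,0.0089,0],[-0.0018,0,-0.0102,0,0.0089,0],[-0.0018,0,-0.0102,0,0.0089,0],[-0.0018,0,-0.0102,0,0.0089,0],[-0.0018,0,-0.0102,0,0.0089,0],[-0.0009,0,-0.0051,0,0.0045,0],[-0.0009,0,-0.0051,0,0.0045,0],[0,0,0,0,0,0],[0,0,0,0,0,0],[0,0,0,0,0,0],[0,0,0,0,0,0]]'
python3 - <<'E'
from h import *
d=arm.get_image('scene');s=arm.observe();p=np.load('p.npy')
Rm=R.from_rotvec(s['ee_rot']).as_matrix();print(s['position'],s['force'],Rm.round(3),'tilt',np.arccos(-Rm[2,2]))
g=s['position']-arm.grip_point_offset*Rm[:,2]
h=dockpts(p,[(0,-220,90)])[0];v=g-h;y=-v[0]*np.sin(p[2])+v[1]*np.cos(p[2])
print('grip from hinge y,z',y,v[2]);print('theta by position',np.arctan2(v[2],y)-np.arctan2(.0563,.220))
i=d['frame'][130:330,130:370,::-1];cv2.imwrite('pics/s2.png',cv2.resize(i,None,fx=3,fy=3,interpolation=cv2.INTER_CUBIC)[:600])
E
```

```text
clock: 8.52
position: [0.6051, 0.0523, 0.2037]
ee_rot: [-1.43, -2.414, -0.265]
force: [-8.3, -2.9, -1.3]
width: 0.129
gripper_force: 35.0
[0.60506119 0.05234641 0.20366472] [-7.41636362 -2.66745102 -1.42505154] [[-0.447  0.876 -0.179]
 [ 0.817  0.482  0.318]
 [ 0.365 -0.004 -0.931]] tilt 0.37372091830404774
grip from hinge y,z 0.18460340825208807 0.1311670536558883
theta by position 0.36722865038547525
```

View pics/s2.png

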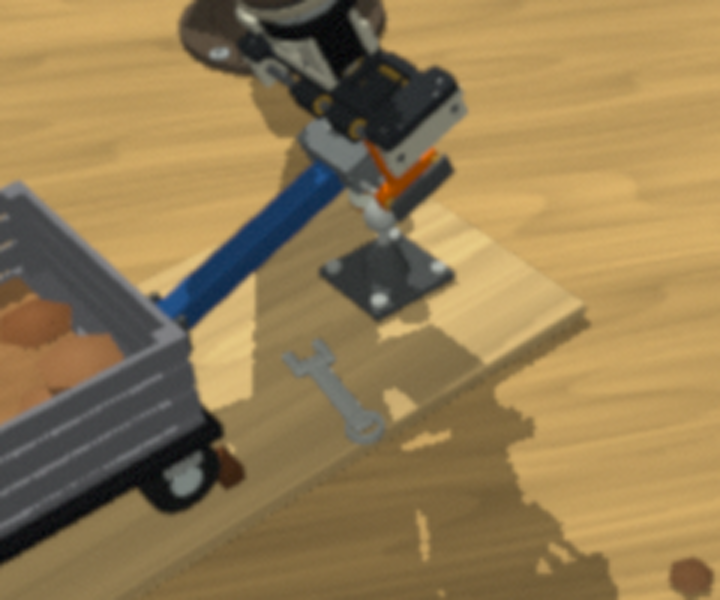

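The tongue is off the ball, which is exposed at about (375,210) in the crop. It is held by the tab at θ≈0.37 rad, so the coupler is about 79–80 mm up, with the forces steady and the spanner where it was.

```bash
python3 -m creep '[[0,0,0,0,0,0],[0,0,0,0,0,0],[0,0,0,0,0,0],[0,0,0,0,0,0]]'; python3 -c "
from cell import arm
print(arm.sign_off())"
```

```text
clock: 8.9
position: [0.605, 0.0523, 0.2037]
ee_rot: [-1.429, -2.414, -0.265]
force: [-8.4, -3.0, -0.7]
width: 0.13
gripper_force: 35.0
the job is handed in; nothing more can be done
None
```

The job is handed in at 8.9 s: I pulled the latch to about 13–14 mm, lifted the tongue off the ball, and ended still holding it by the tab with a 35 N grip, the coupler steady about 80 mm up; the arm never went near the jar, spanner or bowl.

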